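Reglaze a flame shield: slide the filter glass home and snap the bezel on

TASK

Reglaze the glassblower's flame shield that lies on the bench: slide the dark filter glass over the panel, without picking it up, all the way in between the lips of its seat. Then fetch the black snap bezel, set it over the glass and press it straight down until both spring latches click over its end tabs and it is fully home, and finish while still holding it pressed down firmly (about 10 N) with the gripper. Leave the other things on the bench where they are.

Things in the scene. Friction and masses are not known exactly. Their poses are not given: they have to be found in the camera images.
- panel: Flame-shield panel: bare aluminium sheet 250 x 200 mm, top face 8 mm above the bench, lying flat, fixed. Origin on the bench right under the seat's middle, same axes as seat; the sheet reaches from x = -175 to +75 mm, y = -100 to +100. Its near part (x below -30) is bare. A grey arm knuckle, top 27 mm above the bench, stands on the far edge from x = 61 outwards, y = 22 to 68.
- seat (a point): Middle of the filter seat, on the panel's top face. x (level) is the way the glass slides in, roughly away from the robot; y along the seat's length; z up. Steel lips 4 mm high, open to -x: end lips with inner faces at y = +-51.5 mm (x = -5 to 22), flaring to +-54 at x = -18; two far stops, face at x = +22.7, at |y| = 24 to 48, nothing between them. Home = glass centre at x = 0, y = 0.
- glass_mid (a point): Centre (half-way up) of the dark filter glass, a plate 44 (x) x 100 (y) x 5 mm (z), 55 g. It starts flat on the bare near part of the panel, its x within 15 degrees of the seat's x. Same either way round.
- bezel_mid (a point): Centre of the snap bezel, 8 mm above its underside: black plastic frame 60 (x) x 126 (y) x 16 mm (z), 55 to 115 g, on the bench right side up, left or right of the panel. Window 38 x 88 mm, rails 11 mm wide, flat on top. Hollow below (3 mm walls, 6 mm deep) to fit over glass and lips with 1.8 mm play in x, 3 in y. Home: it stands on the panel, this point 8 mm above it at seat x = y = 0. Same either way round.
- bezel_tab (a point): Middle of the outer edge of one of the bezel's two end tabs, 69 mm from the bezel's middle along y, half-way up the tab (2 mm above the underside). The tabs, at the middle of each end, are 26 mm wide, 4 mm thick, at the bottom, and stick out 6 mm; the bolts click over them. Grasp the bezel across its 60 mm at mid-length, away from the tabs.
- bolt_left_tip (a point): Middle of the tip edge of the latch bolt at the seat's +y end (seat y = +65 mm when sprung out), 7 mm above the panel. The brass bolt is 20 mm wide, bevelled up and outwards (37 degrees from vertical), its flat hook underside 5.5 mm above the panel. It slides out of a fixed steel housing 16 mm high over the panel, at y = 72.5 to 87.5, x = -15 to 15 mm. The -y end has the same.
- bolt_left (a joint): Latch bolt at the seat's +y end: 0 = sprung out, grows to 0.0062 m as it is pushed back. Spring 1100 N/m, 1.1 N preload. Pressed straight down, the bezel touches both bevels 12 mm above home; the resistance rises to 10 to 15 N over 5 mm, drops suddenly to 1 to 4 N, and 1.5 mm above home both bolts click out over the tabs; then it lands hard on the panel.
- bolt_right (a joint): The same for the latch bolt at the seat's -y end.
- brick: Bystander: cream firebrick 114 x 60 x 32 mm, origin under its middle; on the other side of the panel from the bezel.
- cover_glass: Bystander: square clear glass 60 x 60 x 4 mm on the bench, origin under its middle. Not the filter.
- tweezers: Bystander: steel tweezers 165 mm long, origin under the middle.
- paddle: Bystander: graphite paddle with wooden handle, 225 mm long, 18 mm high, origin under its middle.
Things that resemble listed ones, but are neither listed nor needed, are in the scene too. Of the things shaped like the part that bears bezel_mid, the black one is meant. There is more than one size of the part that bears glass_mid; the job needs the smaller.

How it is judged:
By the outcome, as a careful person would: the job done as asked, in the order asked, and still so for the second after the job is handed in, while the arm keeps its last pose, push and grip.
It also fails if it takes over 64 s, if anything falls off the work surface, if the arm or the gripper's body presses on something with over 40 N, if the wrist force passes 120 N, or if a joint passes its speed limit or range.

ROBOT

A 6-joint arm with a two-finger parallel gripper is mounted at the origin on the work surface. World frame = base frame: x ahead of the robot, y to its left, z up, the work surface at z = 0. Lengths are in m, angles in rad, forces in N, time in s.
With the tool pointing down it reaches from about 0.425 to 0.95 m from the base axis. Payload 3.5 kg.
Tool frame: the origin (TCP) lies on the centre line of the jaws, within the pads' length; the fingertips stand 19 mm ahead of it and the grasp point (between the pads) is the TCP; z points along the fingers, y is the line along which they close (so a half turn about z gives the same grasp; the last joint's range is limited). The gripper opens to 85 mm and grips with 20 to 120 N. Pads are 22 mm wide; open, the fingers measure 114 mm over their backs; the gripper's body (76 mm by 85 mm) begins 54 mm behind the grasp point. The pads swing forward as they close: fully open they stand 13 mm farther back than shut.
Start: joints at [1.138, 0.286, 1.577, -0, 1.279, -0.15], TCP at [0.188, 0.648, 0.25] pointing down, gripper open.
Joint ranges: [-2.77, 2.77], [-0.9, 2.22], [0.21, 2.48], [-1.53, 4.67], [0.24, 2.81], [-2.84, 2.84]. Speed limits (rad/s): [2.79, 2.79, 3.14, 3.14, 3.14, 3.14].

INTERFACE

Orientations are given as a unit quaternion [x, y, z, w].
In Python, from plant import status, cams, ctrl gives the robot as it stands.
- The arm moves only by the shell command python3 -m inch 'ROWS' [FORCE]. ROWS is JSON, a list of rows, each a list of 3 entries, a list of its own where there are three numbers: the opening, from -1 (shut) to 1 (fully open), then the shift along the tool's x, y, z in cm, then the turn about the tool's z in rad. In form: [[jaw, [dx, dy, dz], twist], ...]. A call has 1 to 20 rows; each row is the pose to reach, as a shift and turn from the pose commanded when the call began, along the tool's axes at that moment; what a row does not reach only later rows make up. A row lasts 1/10 s, in which the tool goes at most 50 mm and 8.59 degrees, less where a joint would pass 70% of its speed; a pose out of reach is approached as far as the arm can. A call with a gripper value outside its range is refused whole. The fingers move at their own pace and stop on an object; FORCE is the grip in N (left out, the last holds). Time passes only in rows, so rows that repeat a pose let the fingers close. It gives the time, the measured TCP pose, the force and the opening at its end, in the units of the state.
- status.get_state(): the state, without advancing time (a new reading comes with each control period).
- cams.read_camera(name): name is "side" or "top" or "wrist"; returns the picture (480x640x3 uint8, blue, green, red); there is no depth.
- cams.calibration(name): a dict with "camera_matrix" (3x3 intrinsics, pixels), "k1" (the pictures are not rectified: a ray, as slopes to the right and down, at radius r is drawn at 1 + k1 r^2 times it, then the intrinsics apply), "cam_to_world" (4x4, takes a point from camera to world coordinates); the wrist camera has in their place "mount" (4x4, takes a point from camera to tool coordinates, whose origin is the TCP and whose axes are the flange's). Camera axes: x right, y down, z forward; pixel columns grow to the right and rows downward; lengths in m; the calibration is good to about 2 mm. A picture is of the moment at which its call begins: read the wrist's pose just before it. calibration takes no time and is no camera call.
- ctrl.sign_off(): hands the job in, once; it reports no verdict.
The state is a dict: "time": time; "qpos": joint angles; "dq": joint speeds; "joint_efforts": joint torques, N m; "eef_pos": TCP position; "tcp_rot": TCP orientation; "contact_force": force on the tool from outside, world axes, zero at the start; "wrist_torque": the same for the moment, N m; "opening": opening from 0.0 (shut) to 1.0 (fully open).
Only numpy, scipy, OpenCV 4.12 (cv2) and the standard library are available. Lean on these libraries where they do the work, as an engineer would, in place of code of your own. Each camera call takes 0.05 s, during which the arm holds its last target. There are 200 camera calls.

## Working session

There is one attempt and no reset: what is moved stays moved. The work goes in short steps, Python scripts to look and compute and a shell command to move; the robot and the scene stay as the last step left them, time stands still between calls to the robot, and variables do not carry over. Pictures are saved under pics/ and viewed, on a budget of 10 in all, crops included, one or two more only if the job needs it, and the job is handed in when it is done.

```bash
ls; mkdir -p pics
python3 - <<'E'
from plant import status,cams,ctrl
import cv2
print(status.get_state())
for n in ("top","side","wrist"):
    c=cams.calibration(n); print(n,c)
for n in ("top","side"):
    cv2.imwrite(f"pics/{n}0.png",cams.read_camera(n))
E
```

```text
pics
{'time': 0.0, 'qpos': array([ 1.13797006e+00,  2.87168365e-01,  1.57815744e+00, -8.86978752e-06,
        1.27862369e+00, -1.50014839e-01]), 'dq': array([-3.65741567e-05,  9.69858153e-04, -4.82139068e-05, -3.62819781e-04,
        4.65963503e-04, -4.72386014e-04]), 'joint_efforts': array([-3.13155106e-04, -4.05996358e+01, -2.92613804e+01, -1.73306858e-04,
        5.98330764e-03, -1.51523466e-06]), 'eef_pos': array([0.1880873 , 0.64762993, 0.24895593]), 'tcp_rot': array([ 1.40933568e-01,  9.90018354e-01, -1.12995206e-03, -3.34508663e-04]), 'contact_force': array([ 0.17278137,  0.14628347, -0.33620661]), 'wrist_torque': array([ 0.00020648, -0.01286136,  0.02533724]), 'opening': 1.0022083789106222}
top {'camera_matrix': array([[620.81572964,   0.        , 320.90228816],
       [  0.        , 620.81572964, 245.28084389],
       [  0.        ,   0.        ,   1.        ]]), 'k1': 0.06423313687185518, 'cam_to_world': array([[-0.02846398, -0.99526129,  0.09297719,  0.3305666 ],
       [-0.99952221,  0.02721741, -0.0146481 ,  0.02089468],
       [ 0.01204809, -0.09334971, -0.99556048,  1.
[... 399 characters left out ...]
9  , -0.92807076],
       [-0.01463653, -0.85094086, -0.52505755,  0.73386914],
       [ 0.        ,  0.        ,  0.        ,  1.        ]])}
wrist {'camera_matrix': array([[383.91638075,   0.        , 320.25209702],
       [  0.        , 383.91638075, 237.40808673],
       [  0.        ,   0.        ,   1.        ]]), 'k1': -0.04861390320099544, 'mount': array([[ 3.45681332e-04, -9.55400611e-01, -2.95312638e-01,
         7.59000124e-02],
       [ 9.99999281e-01, -8.95205886e-06,  1.19952159e-03,
         2.91309841e-04],
       [-1.14866732e-03, -2.95312840e-01,  9.55399920e-01,
        -1.24121616e-01],
       [ 0.00000000e+00,  0.00000000e+00,  0.00000000e+00,
         1.00000000e+00]])}
```

View pics/top0.png

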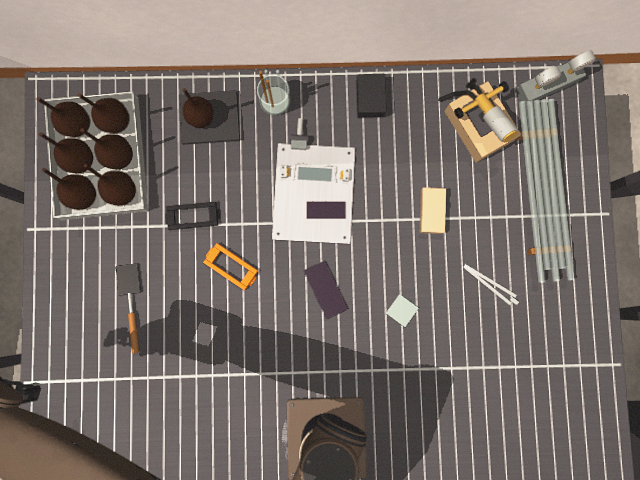

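View pics/side0.png

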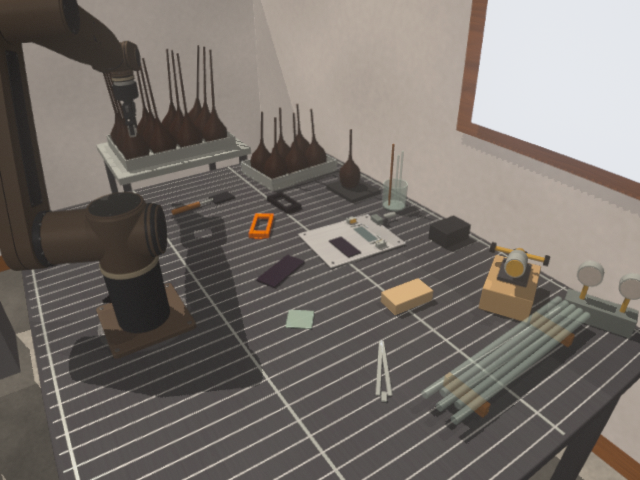

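The top picture shows the panel around (314,193) with the seat at about (316,174). The filter glass is on the panel at (326,210), and the larger plate on the bench at (326,290) is a decoy. The black bezel is at (192,215), left of the panel, and the orange one is a decoy.

```bash
cat > h.py <<'E'
import numpy as np, cv2
from plant import status,cams,ctrl
from scipy.spatial.transform import Rotation as R
def tcp():
    s=status.get_state(); T=np.eye(4); T[:3,:3]=R.from_quat(s["tcp_rot"]).as_matrix(); T[:3,3]=s["eef_pos"]; return T
def ext(n,T=None):
    c=cams.calibration(n); return (T@c["mount"]) if n=="wrist" else c["cam_to_world"]
def rays(n,px,E):
    c=cams.calibration(n); K=c["camera_matrix"]
    u=cv2.undistortPoints(np.array(px,float).reshape(-1,1,2),K,np.array([c["k1"],0,0,0.])).reshape(-1,2)
    return E[:3,3], np.c_[u,np.ones(len(u))]@E[:3,:3].T
def onz(n,px,z,E):
    o,d=rays(n,px,E); return o+d*((z-o[2])/d[:,2])[:,None]
def tri(views): # [(n,px,E),...] -> points
    rs=[rays(*v) for v in views]; out=[]
    for i in range(len(rs[0][1])):
        A=np.zeros((3,3));b=np.zeros(3)
        for o,d in rs:
            e=d[i]/np.linalg.norm(d[i]);P=np.eye(3)-np.outer(e,e);A+=P;b+=P@o
        out.append(np.linalg.solve(A,b))
    return np.array(out)
def shot(f):
    T=tcp(); im=cams.read_camera("wrist"); cv2.imwrite(f"pics/{f}.png",im); np.save(f"pics/{f}.npy",T); return im
def project(n,P,E):
    c=cams.calibration(n); W=np.linalg.inv(E); 
    return cv2.projectPoints(np.array(P,float).reshape(-1,1,3),cv2.Rodrigues(W[:3,:3])[0],W[:3,3],c["camera_matrix"],np.array([c["k1"],0,0,0.]))[0].reshape(-1,2)
def to_tool(d): # world shift -> tool cm
    return tcp()[:3,:3].T@np.array(d)*100
E
python3 - <<'E'
from h import *
np.set_printoptions(precision=4,suppress=True)
E=ext("top")
print("glass,seat",onz("top",[(326,210),(316,174),(278,144),(355,149),(352,242),(273,239)],0.01,E))
print("bezel",onz("top",[(192,215)],0.016,E))
s=onz("side",[(345,246),(285,202)],0.01,ext("side"));print("side glass,bezel",s)
print(tcp())
E
```

```text
glass,seat [[ 0.5683 -0.018   0.01  ]
 [ 0.6626  0.0051  0.01  ]
 [ 0.7435  0.101   0.01  ]
 [ 0.7254 -0.0976  0.01  ]
 [ 0.4841 -0.0819  0.01  ]
 [ 0.4972  0.1194  0.01  ]]
bezel [[0.5634 0.3228 0.016 ]]
side glass,bezel [[ 0.5713 -0.0165  0.01  ]
 [ 0.5653  0.3185  0.01  ]]
[[-0.9603  0.279  -0.0009  0.1881]
 [ 0.279   0.9603 -0.002   0.6477]
 [ 0.0003 -0.0022 -1.      0.249 ]
 [ 0.      0.      0.      1.    ]]
```

```bash
python3 -m inch '[[1,[-2,-1,0],0.08],[1,[-6,-2.5,0],0.2],[1,[-10,-4,0],0.33],[1,[-14,-6,0],0.46],[1,[-18,-7.5,0],0.6],[1,[-22,-9,0],0.73],[1,[-26,-11,0],0.86],[1,[-30,-12.5,0],0.99],[1,[-34,-14,0],1.12],[1,[-38,-16,0],1.25],[1,[-41,-17,0],1.33],[1,[-42.5,-17.5,0],1.36],[1,[-42.5,-17.5,0],1.36],[1,[-42.5,-17.5,0],1.36]]'
python3 - <<'E'
from h import *
np.set_printoptions(precision=4,suppress=True)
print(tcp()); shot("w1"); print(status.get_state()["qpos"])
T=tcp();print(to_tool(np.array([0.62,0.06,0.22])-T[:3,3]))
E
```

```text
time: 1.5
eef_pos: [0.5467, 0.3622, 0.2499]
tcp_rot: [0.732, 0.682, -0.0, -0.001]
contact_force: [-1.0, 1.2, 0.3]
opening: 0.998
[[ 0.0704  0.9975 -0.0014  0.5467]
 [ 0.9975 -0.0704  0.0002  0.3622]
 [ 0.0001 -0.0014 -1.      0.2499]
 [ 0.      0.      0.      1.    ]]
[0.4312 0.2453 1.6271 0.0006 1.2702 0.5007]
[-29.6715   9.4565   2.9892]
```

View pics/w1.png

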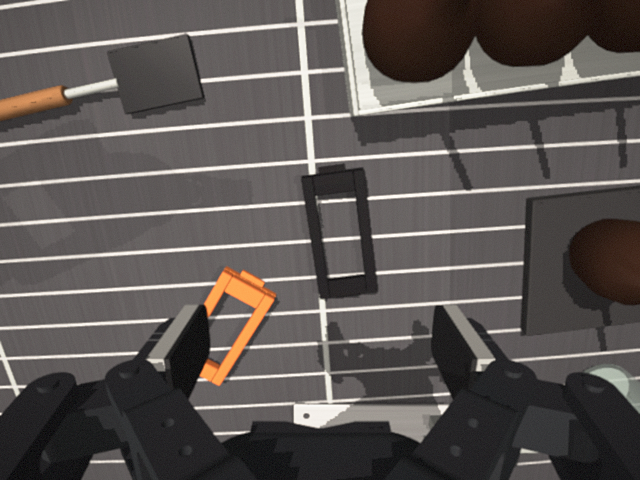

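The wrist view shows the black bezel, with top face corners at about (303,177), (366,170), (376,292) and (321,297). Next I move over to the panel.

```bash
python3 -m inch '[[1,[-3,1,0.5],0],[1,[-7,2.5,1],0],[1,[-11.5,4,1.5],0],[1,[-16,5.5,2],0],[1,[-20.5,7,2.5],0],[1,[-25,8.5,3],0],[1,[-28.5,9.5,3],0],[1,[-29.5,9.5,3],0],[1,[-29.5,9.5,3],0],[1,[-29.5,9.5,3],0]]'
python3 - <<'E'
from h import *
np.set_printoptions(precision=4,suppress=True)
print(tcp()); im=shot("w2")
E
```

```text
time: 2.55
eef_pos: [0.6206, 0.0624, 0.2205]
tcp_rot: [0.731, 0.682, 0.0, -0.0]
contact_force: [-0.3, 0.1, 0.4]
opening: 1.001
[[ 0.07    0.9975  0.      0.6206]
 [ 0.9975 -0.07    0.0008  0.0624]
 [ 0.0008 -0.     -1.      0.2205]
 [ 0.      0.      0.      1.    ]]
```

View pics/w2.png

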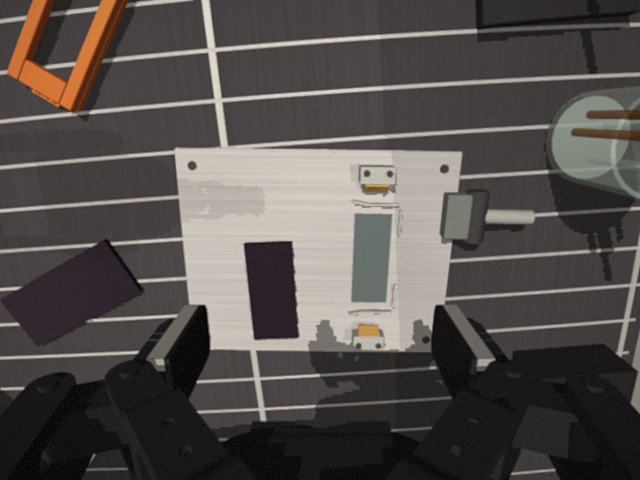

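The panel's corners are at (176,149), (462,153) and (211,350). The glass corners are at (245,242), (293,241), (298,338) and (254,340). The bolts are at (377,188) and (369,328). I'll take a second view from a shifted, lower place.

```bash
python3 -m inch '[[1,[-3,-1,1],0],[1,[-6,-2,2.5],0],[1,[-8,-3,3],0],[1,[-8,-3,3],0],[1,[-8,-3,3],0]]'
python3 - <<'E'
from h import *
np.set_printoptions(precision=4,suppress=True)
print(tcp()); im=shot("w3")
a=cv2.imread("pics/w2.png")[140:360,170:470]; a=cv2.resize(a,None,fx=2.66,fy=2.66,interpolation=cv2.INTER_CUBIC)
cv2.imwrite("pics/w2c.png",a)
cv2.imwrite("pics/w3v.png",im)
E
```

```text
time: 3.1
eef_pos: [0.5856, -0.0158, 0.1907]
tcp_rot: [0.732, 0.682, 0.0, 0.0]
contact_force: [-0.2, 0.3, 0.3]
opening: 1.002
[[ 0.0708  0.9975  0.0007  0.5856]
 [ 0.9975 -0.0708  0.0005 -0.0158]
 [ 0.0006  0.0006 -1.      0.1907]
 [ 0.      0.      0.      1.    ]]
```

View pics/w2c.png

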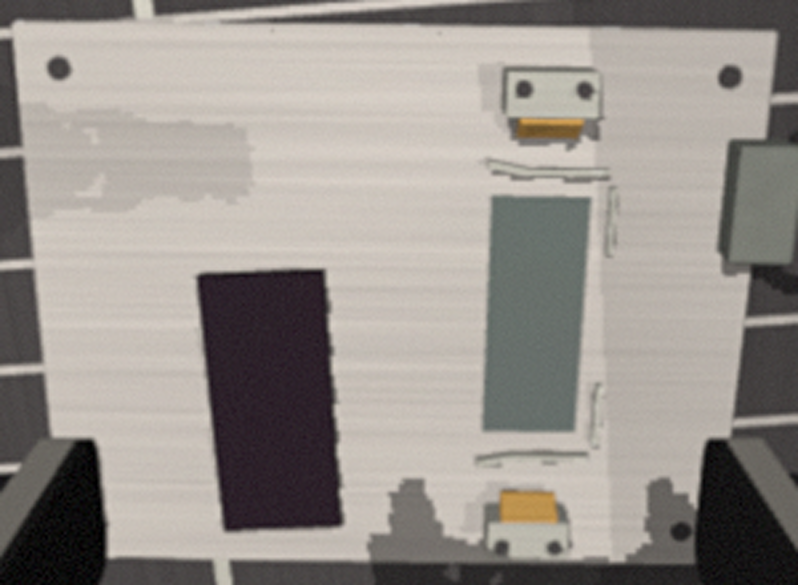

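View pics/w3v.png

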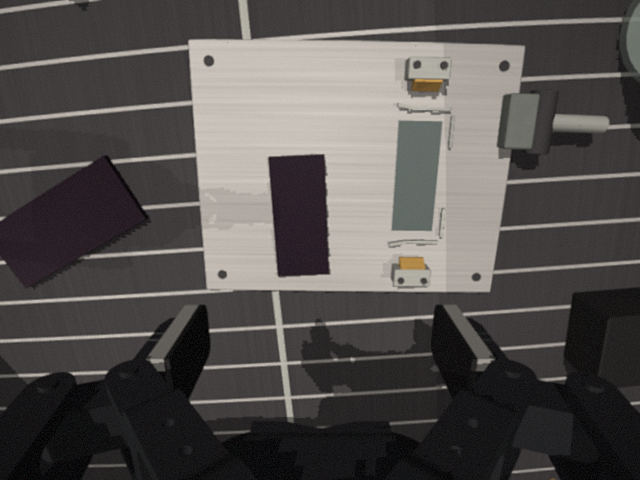

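```bash
cat > m.py <<'E'
from h import *
np.set_printoptions(precision=4,suppress=True)
T2,T3,T1=[np.load(f"pics/{n}.npy") for n in ("w2","w3","w1")]
c=lambda p:(np.array(p)+.5)/2.66+(170,140)-.5
names="pNL pFL hNL hFL hFR g1 g2 g3 g4 w1 w2 w3 w4 bL bR".split()
a=c([(15,22),(778,32),(59,68),(730,76),(681,531),(198,275),(325,270),(343,525),(226,531),(490,196),(590,197),(574,431),(483,430),(549,137),(528,490)])
b=[(189,41),(524,46),(209,61),(504,66),(477,277),(269,156),(325,154),(329,274),(278,277),(398,121),(441,122),(434,231),(392,231),(427,93),(411,257)]
P=dict(zip(names,tri([("wrist",a,ext("wrist",T2)),("wrist",b,ext("wrist",T3))])))
for k in P: print(k,P[k])
g=lambda ks:np.mean([P[k] for k in ks],0)
G=g(["g1","g2","g3","g4"]); S=g(["bL","bR"]); Wn=g(["w1","w2","w3","w4"])
ang=lambda d:np.degrees(np.arctan2(d[1],d[0]))
print("glass",G,"yaw",ang(P["g1"]-P["g4"])-90,ang(P["g2"]-P["g3"])-90)
print("seat bolts",S,"win",Wn,"yaw",ang(P["bL"]-P["bR"])-90,ang(P["pFL"]-P["pNL"]),ang(P["w1"]+P["w2"]-P["w3"]-P["w4"])-90,"boltdist",np.linalg.norm(P["bL"]-P["bR"]))
q=onz("wrist",b[0:2]+[(492,292),(207,291)],.008,ext("wrist",T3));print("panel corners",q,q.mean(0))
bz=onz("wrist",[(303,177),(366,170),(376,292),(321,297)],.016,ext("wrist",T1));print("bezel",bz,bz.mean(0),"yaw",ang(bz[0]+bz[1]-bz[2]-bz[3])-90)
E
python3 m.py
```

```text
pNL [0.4973 0.1241 0.003 ]
pFL [0.747  0.1037 0.0059]
hNL [0.5111 0.1084 0.0072]
hFL [0.7313 0.0903 0.0074]
hFR [ 0.7168 -0.0788  0.0097]
g1 [0.5492 0.0359 0.0131]
g2 [0.5926 0.0342 0.0116]
g3 [ 0.5894 -0.0682  0.0067]
g4 [ 0.5451 -0.0678  0.0069]
w1 [0.6505 0.0551 0.0071]
w2 [0.6845 0.0521 0.0056]
w3 [ 0.6774 -0.0337  0.0114]
w4 [ 0.6444 -0.0337  0.0047]
bL [0.6711 0.0744 0.0115]
bR [ 0.6593 -0.0559  0.011 ]
glass [ 0.5691 -0.0165  0.0096] yaw -2.2948603478342164 -1.7677580254710819
seat bolts [0.6652 0.0092 0.0113] win [0.6642 0.01   0.0072] yaw -5.182184113957518 -4.674288243547391 -4.310473880363077 boltdist 0.13084487522266838
panel corners [[ 0.4986  0.1231  0.008 ]
 [ 0.7457  0.1035  0.008 ]
 [ 0.7322 -0.0954  0.008 ]
 [ 0.4816 -0.0762  0.008 ]] [0.6145 0.0137 0.008 ]
bezel [[0.5319 0.3879 0.016 ]
 [0.5907 0.3903 0.016 ]
 [0.5965 0.2658 0.016 ]
 [0.5401 0.2642 0.016 ]] [0.5648 0.327  0.016 ] yaw 3.2348685500450074
```

```bash
python3 -m inch '[[0.4,[0,-0.6,2],0.007],[0.4,[-0.1,-1.2,6],0.007],[0.4,[-0.2,-1.65,10],0.007],[0.4,[-0.2,-1.65,12.5],0.007],[0.4,[-0.2,-1.65,13],0.007],[0.4,[-0.2,-1.65,13],0.007],[0.4,[-0.2,-1.65,13],0.007]]' 30
python3 - <<'E'
from h import *
np.set_printoptions(precision=4,suppress=True)
print(tcp(),status.get_state()["opening"]); im=shot("w4")
E
```

```text
time: 3.85
eef_pos: [0.5708, -0.0177, 0.0624]
tcp_rot: [0.734, 0.679, 0.001, 0.002]
contact_force: [-0.2, 0.2, -0.6]
opening: 0.699
[[ 0.0779  0.997   0.0038  0.5708]
 [ 0.997  -0.0779 -0.0007 -0.0177]
 [-0.0004  0.0038 -1.      0.0624]
 [ 0.      0.      0.      1.    ]] 0.6989726014607284
```

View pics/w4.png

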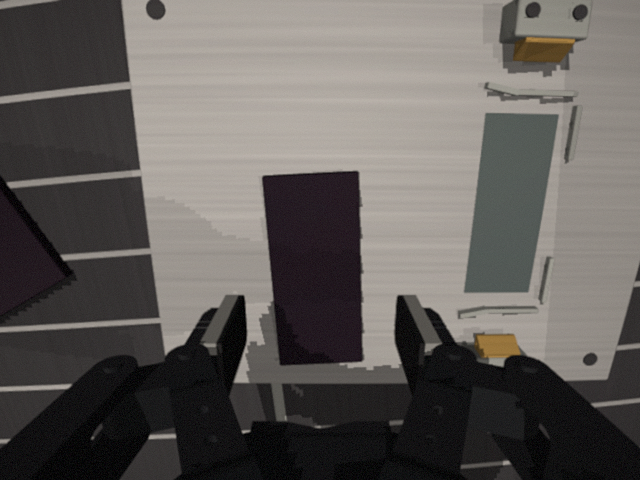

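Run:
```python
from h import *
np.set_printoptions(precision=4,suppress=True)
T=np.load("pics/w4.npy");E=ext("wrist",T)
g=onz("wrist",[(263,177),(358,171),(362,361),(280,364)],.013,E);G=g.mean(0);print(g,G)
w=onz("wrist",[(486,113),(558,115),(529,292),(465,292)],.008,E);print("win",w.mean(0))
bl=onz("wrist",[(541,63),(497,334)],.015,E);print("bolts",bl,bl.mean(0))
print(tcp()[:3,3],to_tool(np.r_[G[:2],.0247]-tcp()[:3,3]))
```

```text
[[ 0.5486  0.035   0.013 ]
 [ 0.5915  0.0344  0.013 ]
 [ 0.5889 -0.0653  0.013 ]
 [ 0.5455 -0.0636  0.013 ]] [ 0.5686 -0.0149  0.013 ]
win [0.6642 0.0102 0.008 ]
bolts [[ 0.6709  0.0745  0.015 ]
 [ 0.659  -0.054   0.015 ]] [0.665  0.0102 0.015 ]
[ 0.5709 -0.0179  0.0627] [ 0.2859 -0.2631  3.7992]
```

```bash
python3 -m inch '[[0.4,[0.2,-0.2,1.5],0],[0.4,[0.3,-0.2,2.8],0],[0.4,[0.3,-0.2,3.4],0],[0.4,[0.3,-0.2,3.6],0],[0.4,[0.3,-0.2,3.6],0],[0.4,[0.3,-0.2,3.6],0]]' 25; python3 -c "
from h import *
print(to_tool(np.r_[.5686,-.0149,.0247]-tcp()[:3,3]),tcp())"
```

```text
time: 4.5
eef_pos: [0.5674, -0.0149, 0.0245]
tcp_rot: [0.735, 0.679, 0.0, 0.0]
contact_force: [0.4, 0.4, 0.4]
opening: 0.699
[ 0.01338638  0.12235238 -0.02065329] [[ 7.90034761e-02  9.96874260e-01  4.00883561e-04  5.67369808e-01]
 [ 9.96874339e-01 -7.90034475e-02 -8.66031560e-05 -1.49368007e-02]
 [-5.46612736e-05  4.06472485e-04 -9.99999916e-01  2.44929771e-02]
 [ 0.00000000e+00  0.00000000e+00  0.00000000e+00  1.00000000e+00]]
```

Next I close on the glass, shifting 1 mm to centre it.

```bash
python3 -m inch '[[0.25,[0,0.1,0],0],[0.15,[0,0.1,0],0],[0.05,[0,0.1,0],0],[-0.05,[0,0.1,0],0],[-0.15,[0,0.1,0],0],[-0.15,[0,0.1,0],0],[-0.15,[0,0.1,0],0],[-0.15,[0,0.1,0],0]]' 20; python3 -c "
from h import *
T=tcp();S=np.array([.6648,.0099,T[2,3]]);print(to_tool(S-T[:3,3]),T[:3,:3]@[0,1,0])"
```

```text
time: 5.3
eef_pos: [0.5688, -0.0151, 0.0252]
tcp_rot: [0.734, 0.679, 0.0, 0.001]
contact_force: [-0.7, -0.9, 5.8]
opening: 0.503
[3.24507335 9.37593592 0.01147266] [ 0.99688159 -0.0789012   0.00130407]
```

```bash
python3 -m inch '[[-0.15,[0.3,0.4,-0.03],0],[-0.15,[0.8,1,-0.03],0],[-0.15,[1.4,1.8,-0.03],0],[-0.15,[2,2.6,-0.03],0],[-0.15,[2.6,3.4,-0.03],0],[-0.15,[3.1,4.2,-0.03],0],[-0.15,[3.25,5,-0.03],0],[-0.15,[3.25,5,-0.03],0]]'
python3 - <<'E'
from h import *
im=shot("w5");T=tcp();S=np.array([.6648,.0099,T[2,3]]);print(to_tool(S-T[:3,3]),T[:3,:3]@[0,1,0])
cv2.imwrite("pics/w5v.png",im)
E
```

```text
time: 6.1
eef_pos: [0.6215, 0.0136, 0.0252]
tcp_rot: [0.734, 0.679, 0.0, 0.001]
contact_force: [0.8, 0.6, 4.3]
opening: 0.507
[-0.02758695  4.34931967  0.00931808] [ 0.99688097 -0.07889073  0.00214331]
```

View pics/w5v.png

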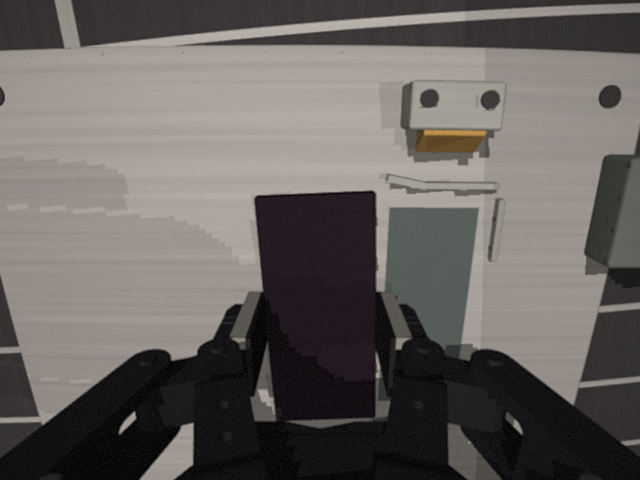

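Run:
```python
from h import *
np.set_printoptions(precision=2,suppress=True)
T=np.load("pics/w5.npy");E=ext("wrist",T);a=np.radians(-4.5)
S=np.array([.6648,.0099]);M=np.array([[np.cos(a),np.sin(a)],[-np.sin(a),np.cos(a)]])
f=lambda px,z:((onz("wrist",px,z,E)[:,:2]-S)@M.T)*1000
print("glass",f([(256,197),(376,192),(375,415),(277,419)],.013))
print("lip",f([(427,190),(497,191)],.012)); print("bolt",f([(447,153)],.015)); print("stop",f([(490,260),(496,200)],.012)); print("win",f([(389,208),(478,209)],.008))
im=cv2.imread("pics/w5.png")[160:290,240:520];cv2.imwrite("pics/w5c.png",cv2.resize(im,None,fx=2.85,fy=2.85,interpolation=cv2.INTER_CUBIC))
```

```text
glass [[-67.19  49.21]
 [-24.02  51.  ]
 [-20.01 -47.62]
 [-63.09 -49.65]]
lip [[-5.35 51.58]
 [20.53 51.32]]
bolt [[-0.23 65.05]]
stop [[21.39 24.48]
 [20.59 47.97]]
win [[-18.1   44.  ]
 [ 15.95  43.66]]
```

View pics/w5c.png

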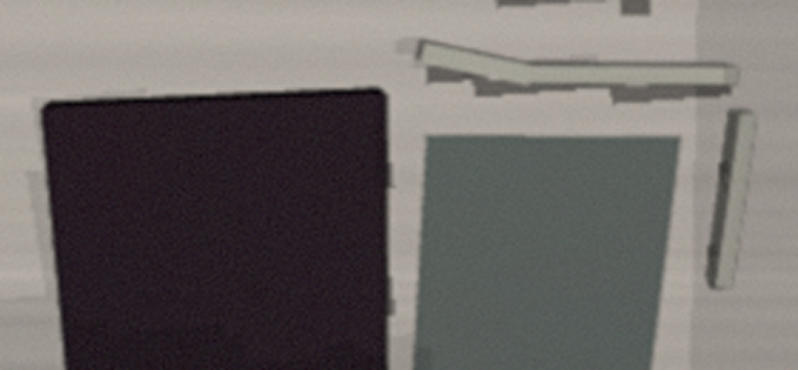

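The glass sits 2.3° askew in the jaws and about 0.7 mm towards +y. I'll correct both, then slide it in.

```bash
python3 -m inch '[[-0.15,[-0.07,0,-0.01],0.02],[-0.15,[-0.07,0.2,-0.01],0.04],[-0.15,[-0.07,0.5,-0.01],0.04],[-0.15,[-0.07,1,-0.01],0.04],[-0.15,[-0.07,1.5,-0.01],0.04],[-0.15,[-0.07,2,-0.01],0.04],[-0.15,[-0.07,2.5,-0.01],0.04],[-0.15,[-0.07,3,-0.01],0.04],[-0.15,[-0.07,3.4,-0.01],0.04],[-0.15,[-0.07,3.7,-0.01],0.04],[-0.15,[-0.07,3.9,-0.01],0.04],[-0.15,[-0.07,3.9,-0.01],0.04]]'
python3 - <<'E'
from h import *
im=shot("w6");T=tcp();S=np.array([.6648,.0099,T[2,3]]);print(to_tool(S-T[:3,3]),T[:3,:3]@[0,1,0])
im=im[130:430,220:520];cv2.imwrite("pics/w6c.png",cv2.resize(im,None,fx=2,fy=2,interpolation=cv2.INTER_CUBIC))
E
```

```text
time: 7.35
eef_pos: [0.6578, 0.0099, 0.0252]
tcp_rot: [0.748, 0.664, -0.002, -0.002]
contact_force: [-6.5, 0.2, 9.5]
opening: 0.509
[ 0.08293     0.69882932 -0.00327919] [ 0.9928435  -0.11933151 -0.00466639]
```

View pics/w6c.png

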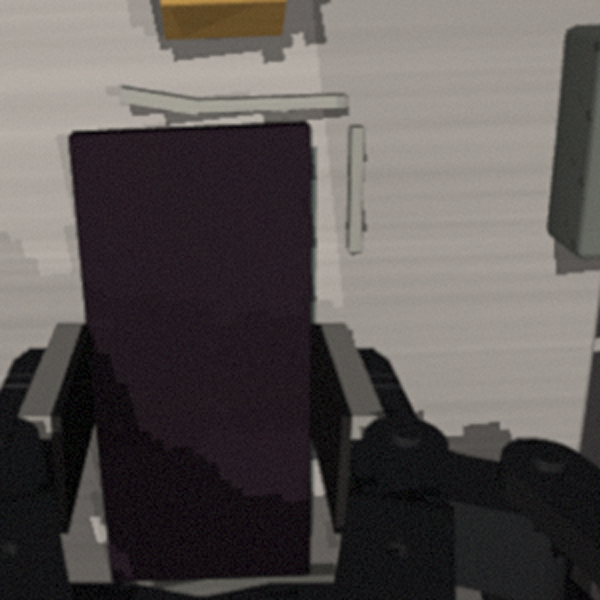

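```bash
cat > s.py <<'E'
from h import *
np.set_printoptions(precision=2,suppress=True)
a=np.radians(-4.5);S=np.array([.6648,.0099]);M=np.array([[np.cos(a),np.sin(a)],[-np.sin(a),np.cos(a)]])
def f(n,px,z,T,off=(0,0),k=1): return ((onz("wrist",(np.array(px)+.5)/k+off-.5,z,ext("wrist",T))[:,:2]-S)@M.T)*1000
E
python3 - <<'E'
from s import *
T=np.load("pics/w6.npy");g=lambda p,z:f("wrist",p,z,T,(220,130),2)
print("glass",g([(71,134),(308,123),(308,575),(113,580)],.013))
print("lip",g([(195,110),(347,107)],.012),"stop",g([(347,253),(352,126)],.012),"bolt",g([(222,38)],.015))
E
```

```text
glass [[-29.1   49.33]
 [ 13.57  49.61]
 [ 13.82 -50.5 ]
 [-29.13 -50.22]]
lip [[-6.59 52.59]
 [20.72 52.07]] stop [[21.12 24.17]
 [21.67 48.58]] bolt [[-1.38 65.29]]
```

The glass is now square to the seat with about 8 mm to go. The gap at the +y lip is about 1.3 mm too wide, so I nudge towards +y while advancing.

```bash
python3 -m inch '[[-0.15,[0.08,0,-0.03],0],[-0.15,[0.1,0.2,-0.03],0],[-0.15,[0.11,0.4,-0.03],0],[-0.15,[0.12,0.6,-0.03],0],[-0.15,[0.12,0.7,-0.03],0],[-0.15,[0.12,0.75,-0.03],0],[-0.15,[0.12,0.75,-0.03],0]]'; python3 -c "
from s import *
print(tcp(), status.get_state()['contact_force'])"
```

```text
time: 8.1
eef_pos: [0.6647, 0.0102, 0.0253]
tcp_rot: [0.748, 0.664, -0.002, -0.002]
contact_force: [-6.5, -0.1, 10.2]
opening: 0.506
[[ 0.12  0.99 -0.01  0.66]
 [ 0.99 -0.12  0.    0.01]
 [-0.   -0.01 -1.    0.03]
 [ 0.    0.    0.    1.  ]] [-6.47 -0.14 10.18]
```

```bash
python3 -m inch '[[-0.15,[0,0.05,-0.05],0],[-0.15,[0,0.1,-0.05],0],[-0.15,[0,0.15,-0.05],0],[-0.15,[0,0.15,-0.05],0]]'
python3 - <<'E'
from s import *
im=shot("w7");T=tcp()
im=im[130:430,220:520];cv2.imwrite("pics/w7c.png",cv2.resize(im,None,fx=2,fy=2,interpolation=cv2.INTER_CUBIC))
E
```

```text
time: 8.5
eef_pos: [0.6648, 0.0102, 0.0254]
tcp_rot: [0.748, 0.663, -0.004, -0.004]
contact_force: [-10.4, 1.9, 11.5]
opening: 0.509
```

View pics/w7c.png

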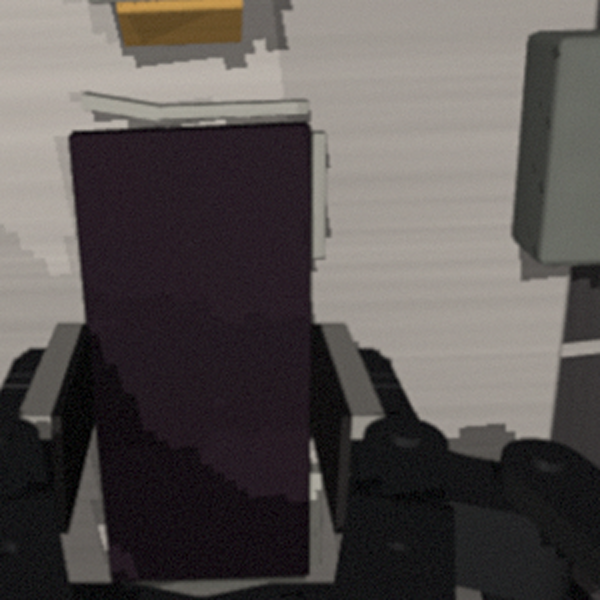

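The glass front meets the stop at x≈312 in the crop, and the force rose to 10 N. I now release slightly and push it squarely from behind with the near pad.

```bash
python3 -m inch '[[-0.05,[0,0,-0.05],0],[0.05,[0,0.1,-0.1],0],[0.1,[0,0.2,-0.12],-0.02],[0.15,[0,0.3,-0.12],-0.04],[0.15,[0,0.4,-0.12],-0.04],[0.15,[0,0.5,-0.12],-0.04],[0.15,[0,0.6,-0.12],-0.04],[0.15,[0,0.6,-0.12],-0.04]]'
python3 - <<'E'
from s import *
T=tcp();print(T)
E
```

```text
time: 9.35
eef_pos: [0.6679, 0.0105, 0.0246]
tcp_rot: [0.734, 0.679, -0.006, -0.007]
contact_force: [-14.6, 2.0, 10.8]
opening: 0.574
[[ 0.08  1.   -0.02  0.67]
 [ 1.   -0.08  0.    0.01]
 [ 0.   -0.02 -1.    0.02]
 [ 0.    0.    0.    1.  ]]
```

```bash
python3 -m inch '[[0.15,[0,-0.4,-0.05],0],[0.3,[0,-0.6,-0.3],0],[0.6,[0,-0.6,-1.5],0],[1,[1,-1,-4.5],0],[1,[3,-1.5,-8.5],0],[1,[5.5,-2,-11],0],[1,[6,-2,-12],0],[1,[6,-2,-12],0],[1,[6,-2,-12],0]]'
python3 - <<'E'
from s import *
im=shot("w8");T=tcp();print(T)
im=im[170:470,220:520];cv2.imwrite("pics/w8c.png",cv2.resize(im,None,fx=2,fy=2,interpolation=cv2.INTER_CUBIC))
E
```

```text
time: 10.25
eef_pos: [0.6588, 0.0698, 0.1457]
tcp_rot: [0.735, 0.679, -0.001, -0.0]
contact_force: [-0.4, 0.1, -0.6]
opening: 1.003
[[ 0.08  1.   -0.    0.66]
 [ 1.   -0.08 -0.    0.07]
 [-0.   -0.   -1.    0.14]
 [ 0.    0.    0.    1.  ]]
```

View pics/w8c.png

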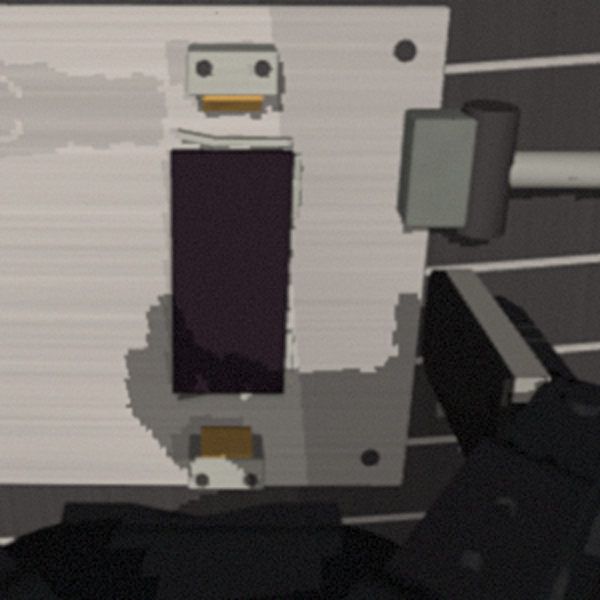

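Run:
```python
from s import *
T=np.load("pics/w8.npy");g=lambda p,z:f("wrist",p,z,T,(220,170),2)
G=g([(172,151),(294,151),(284,392),(173,392)],.013);B=g([(233,111),(226,427)],.015)
print(G,G.mean(0),B,B.mean(0))
# bezel target above
t=np.array([.5648,.327,.12]);print(to_tool(t-T[:3,3]), T[:3,1])
```

```text
[[-21.43  50.17]
 [ 21.55  50.14]
 [ 21.32 -49.48]
 [-22.24 -49.39]] [-0.2   0.36] [[ -0.21  65.29]
 [ -1.36 -64.33]] [-0.78  0.48]
[ 24.89 -11.41   2.59] [ 1.   -0.08 -0.  ]
```

The glass is home: square, 0.6 mm past the bolts' mid-line, which is up against the stops, and centred in y within 0.2 mm. Next is the bezel.

```bash
python3 -m inch '[[1,[2,-1,0.2],-0.02],[1,[6,-3,0.5],-0.05],[1,[10,-5,0.8],-0.08],[1,[14,-7,1.2],-0.11],[1,[18,-9.5,1.5],-0.135],[1,[20.5,-10.7,1.5],-0.135],[1,[21.2,-11.1,1.5],-0.135],[1,[21.2,-11.1,1.5],-0.135],[1,[21.2,-11.1,1.5],-0.135]]'
python3 - <<'E'
from s import *
im=shot("w9");T=tcp();print(T[:3,3],T[:3,1]); cv2.imwrite("pics/w9v.png",im)
E
```

```text
time: 11.2
eef_pos: [0.5656, 0.2892, 0.1308]
tcp_rot: [0.687, 0.726, -0.001, -0.0]
contact_force: [0.2, -0.4, -0.4]
opening: 0.999
[0.57 0.29 0.13] [ 1.    0.05 -0.  ]
```

View pics/w9v.png

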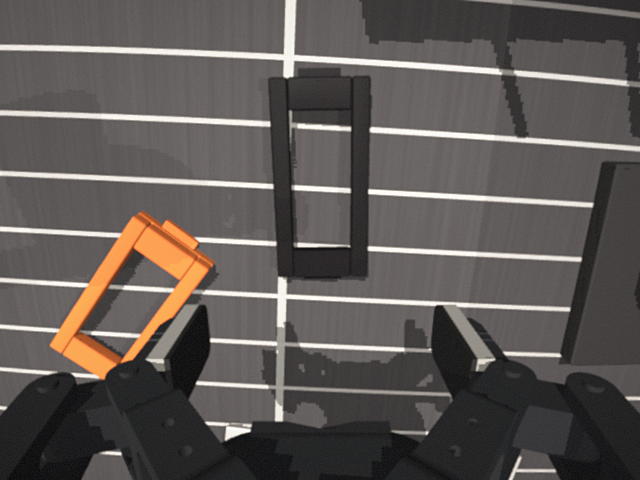

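Run:
```python
from s import *
np.set_printoptions(precision=4,suppress=True)
T=np.load("pics/w9.npy");T1=np.load("pics/w1.npy")
b=[(269,77),(370,77),(367,277),(278,277)]
a=[(303,177),(366,170),(376,292),(321,297)]
P=tri([("wrist",a,ext("wrist",T1)),("wrist",b,ext("wrist",T))]);print(P,P.mean(0))
q=onz("wrist",b,.016,ext("wrist",T));C=q.mean(0);print(q,C)
d=q[0]+q[1]-q[2]-q[3];print("yaw",np.degrees(np.arctan2(d[1],d[0]))-90, np.linalg.norm(q[0]-q[3]),np.linalg.norm(q[0]-q[1]))
t=tcp();print(to_tool(np.r_[C[:2],.06]-t[:3,3]),np.degrees(np.arctan2(t[1,1],t[0,1])))
```

```text
[[0.531  0.3875 0.0158]
 [0.5897 0.3904 0.0163]
 [0.5969 0.2669 0.0191]
 [0.5394 0.2645 0.0192]] [0.5642 0.3273 0.0176]
[[0.5299 0.3872 0.016 ]
 [0.5886 0.3904 0.016 ]
 [0.598  0.2652 0.016 ]
 [0.5382 0.2619 0.016 ]] [0.5637 0.3262 0.016 ]
yaw 4.050533659065678 0.12549901133146155 0.05874266415797341
[ 3.7284 -0.0169  7.109 ] 3.100920409382552
```

```bash
python3 -m inch '[[0.75,[1,0,2],-0.014],[0.75,[3,0,5],-0.014],[0.75,[3.7,0,7.5],-0.014],[0.75,[3.75,0,9.5],-0.014],[0.75,[3.75,0,10.8],-0.014],[0.75,[3.75,0,11.2],-0.014],[0.75,[3.75,0,11.2],-0.014],[0.75,[3.75,0,11.2],-0.014]]' 40
python3 - <<'E'
from s import *
im=shot("w10");t=tcp();print(t[:3,3],to_tool(np.r_[.5637,.3262,.0185]-t[:3,3]))
E
```

```text
time: 12.05
eef_pos: [0.5643, 0.328, 0.021]
tcp_rot: [0.682, 0.731, 0.001, 0.001]
contact_force: [-0.7, -0.8, 0.4]
opening: 0.874
[0.56 0.33 0.02] [-0.19 -0.08  0.28]
```

View pics/w10.png

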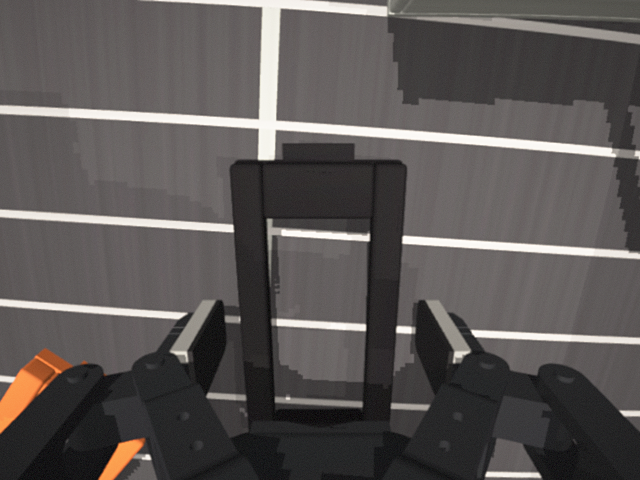

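The fingers straddle the bezel centrally: pads at x≈223 and 417, rails at 231 to 406. I close and lift a little.

```bash
python3 -m inch '[[0.6,[0,0,0.2],0],[0.4,[0,0,0.2],0],[0.3,[0,0,0.2],0],[0.2,[0,0,0.2],0],[0.2,[0,0,0.2],0],[0.2,[0,0,0.2],0],[0.2,[0,0,0.2],0]]' 70; python3 -m inch '[[0.2,[0,0,-1],0],[0.2,[0,0,-3],0],[0.2,[0,0,-5],0],[0.2,[0,0,-5],0],[0.2,[0,0,-5],0]]'
python3 - <<'E'
from s import *
im=shot("w11");t=tcp();print(t)
cv2.imwrite("pics/w11c.png",cv2.resize(im[140:440,200:440],None,fx=2,fy=2,interpolation=cv2.INTER_CUBIC))
E
```

```text
time: 12.8
eef_pos: [0.5639, 0.3285, 0.019]
tcp_rot: [0.682, 0.731, 0.001, 0.0]
contact_force: [-0.8, 0.3, 5.2]
opening: 0.682
time: 13.3
eef_pos: [0.563, 0.3281, 0.0677]
tcp_rot: [0.682, 0.731, 0.0, 0.0]
contact_force: [-0.1, 0.4, -1.2]
opening: 0.682
[[-0.07  1.   -0.    0.56]
 [ 1.    0.07 -0.    0.33]
 [-0.   -0.   -1.    0.07]
 [ 0.    0.    0.    1.  ]]
```

View pics/w11c.png

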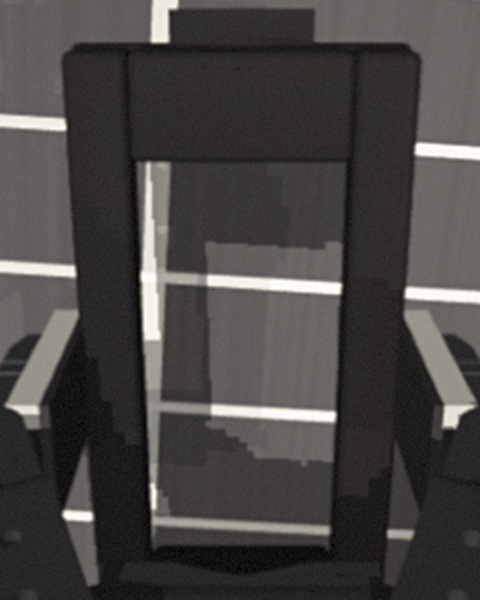

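Run:
```python
from s import *
T=np.load("pics/w11.npy");Ti=np.linalg.inv(T)
g=lambda p:(lambda w:(np.c_[w,np.ones(len(w))]@Ti.T)[:,:3]*1000)(onz("wrist",(np.array(p,float)+.5)/2+(200,140)-.5,T[2,3]-.003,ext("wrist",T)))
print("outer",g([(63,52),(420,52)]),"win",g([(132,160),(353,160),(332,565),(152,565)]))
```

```text
outer [[ 61.23 -29.78   3.  ]
 [ 61.24  28.94   3.01]] win [[ 42.89 -19.14   3.  ]
 [ 42.89  18.64   3.01]
 [-43.17  18.29   3.  ]
 [-43.11 -18.82   2.99]]
```

Run:
```python
from s import *
t=tcp();y=np.degrees(np.arctan2(t[1,1],t[0,1]));print(y,to_tool(np.r_[.6646,.0109,.09]-t[:3,3]),"twist",np.radians(y+4.5))
```

```text
4.015784516110967 [-32.34   7.97  -2.33] twist 0.14862847819648847
```

```bash
python3 -m inch '[[0.2,[-1,0.2,-1],0],[0.2,[-3.5,0.7,-2],0.02],[0.2,[-7,1.5,-2.3],0.04],[0.2,[-11,2.5,-2.3],0.06],[0.2,[-15,3.5,-2.3],0.08],[0.2,[-19,4.6,-2.3],0.1],[0.2,[-23,5.6,-2.3],0.12],[0.2,[-27,6.7,-2.3],0.14],[0.2,[-30,7.4,-2.3],0.149],[0.2,[-31.8,7.8,-2.3],0.149],[0.2,[-32.35,8,-2.3],0.149],[0.2,[-32.35,8,-2.3],0.149],[0.2,[-32.35,8,-2.3],0.149],[0.2,[-32.35,8,-2.3],0.149]]'
python3 - <<'E'
from s import *
im=shot("w12");t=tcp();y=np.degrees(np.arctan2(t[1,1],t[0,1]));print(y,to_tool(np.r_[.6646,.0109,.045]-t[:3,3]),t[2,3])
E
```

```text
time: 14.75
eef_pos: [0.6651, 0.0126, 0.0905]
tcp_rot: [0.734, 0.679, -0.0, -0.0]
contact_force: [-0.8, 0.4, -1.2]
opening: 0.678
-4.41406522522495 [-0.17 -0.04  4.56] 0.0906142901020995
```

View pics/w12.png

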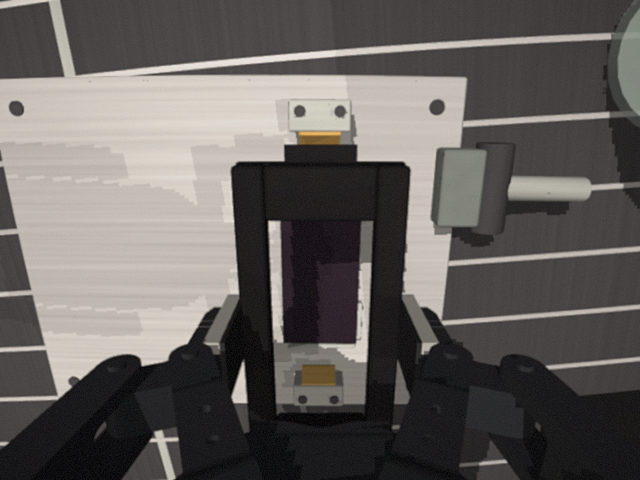

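Run:
```python
from s import *
T=np.load("pics/w12.npy");g=lambda p,z:f("wrist",p,z,T)
print("housing L",g([(289,99),(351,99)],.024),"R",g([(294,404),(343,404)],.024))
print("boltR tip",g([(302,365),(336,365)],.015))
print("glass",g([(281,343),(357,343)],.013))
print("tcp",((T[:2,3]-S)@M.T)*1000)
```

```text
housing L [[-15.34  87.86]
 [ 13.84  87.92]] R [[-16.22 -85.79]
 [ 13.46 -85.75]]
boltR tip [[-11.47 -64.32]
 [  9.25 -64.29]]
glass [[-24.03 -50.2 ]
 [ 21.78 -50.13]]
tcp [0.05 2.73]
```

```bash
python3 -m inch '[[0.2,[-0.1,-0.05,0.8],0.002],[0.2,[-0.15,-0.05,2],0.002],[0.2,[-0.15,-0.05,3.2],0.002],[0.2,[-0.15,-0.05,4.2],0.002],[0.2,[-0.15,-0.05,4.8],0.002],[0.2,[-0.15,-0.05,4.8],0.002],[0.2,[-0.15,-0.05,4.8],0.002]]' 80
python3 - <<'E'
from s import *
im=shot("w13");T=tcp();print(T,((T[:2,3]-S)@M.T)*1000)
cv2.imwrite("pics/w13c.png",cv2.resize(im[60:440,170:470],None,fx=1.5,fy=1.5,interpolation=cv2.INTER_CUBIC))
E
```

```text
time: 15.5
eef_pos: [0.6653, 0.0095, 0.0428]
tcp_rot: [0.735, 0.678, 0.0, 0.0]
contact_force: [-0.7, 0.5, -2.1]
opening: 0.675
[[ 0.08  1.    0.    0.67]
 [ 1.   -0.08 -0.    0.01]
 [ 0.    0.   -1.    0.04]
 [ 0.    0.    0.    1.  ]] [ 0.58 -0.39]
```

View pics/w13c.png

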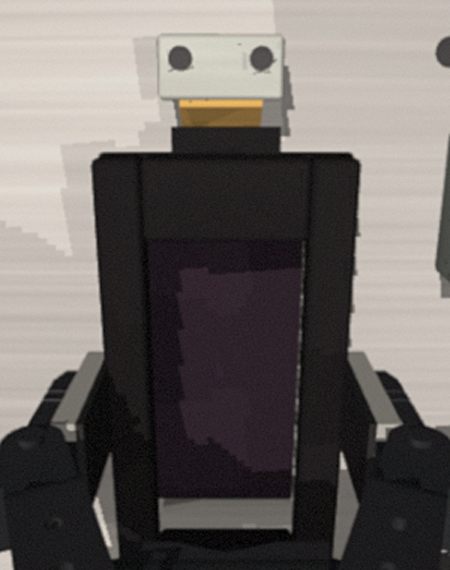

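Tab centre is at x=226 and bolt centre at 220.5, so the bezel sits about 1.2 mm too far in +x. It is also about 1.6 mm low in y, so I correct both before pressing.

```bash
python3 -m inch '[[0.2,[0.08,-0.06,0],0],[0.2,[0.15,-0.12,0],0],[0.2,[0.15,-0.12,0],0],[0.2,[0.15,-0.12,0],0],[0.2,[0.15,-0.12,0],0]]'
python3 - <<'E'
from s import *
im=shot("w14");T=tcp();print(((T[:2,3]-S)@M.T)*1000,T[2,3], status.get_state()['contact_force'])
cv2.imwrite("pics/w14c.png",cv2.resize(im[60:440,170:470],None,fx=1.5,fy=1.5,interpolation=cv2.INTER_CUBIC))
g=lambda p,z:f("wrist",p,z,T,(170,60),1.5)
E
```

```text
time: 16.05
eef_pos: [0.6639, 0.0112, 0.0428]
tcp_rot: [0.735, 0.678, 0.0, 0.0]
contact_force: [0.6, -0.1, -0.7]
opening: 0.676
[-1.01  1.16] 0.04274832195471194 [ 0.46  0.77 -1.05]
```

View pics/w14c.png

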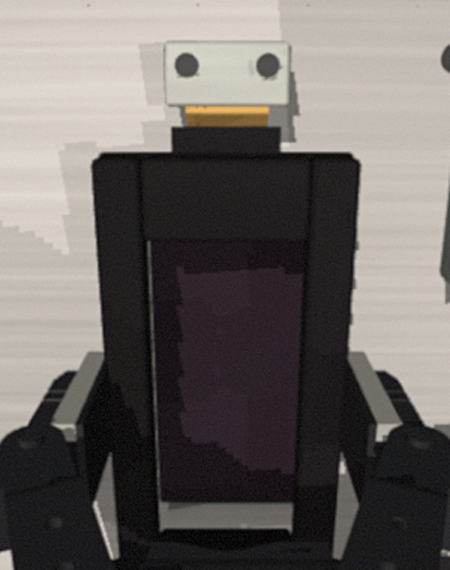

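Tab (226) and bolt (227) are now aligned, so I press down.

```bash
python3 -m inch '[[0.2,[0,0.02,0.2],0],[0.2,[0,0.02,0.35],0],[0.2,[0,0.02,0.5],0],[0.2,[0,0.02,0.6],0],[0.2,[0,0.02,0.7],0],[0.2,[0,0.02,0.8],0],[0.2,[0,0.02,0.8],0]]'; python3 -m inch '[[0.2,[0,0,0.1],0],[0.2,[0,0,0.2],0],[0.2,[0,0,0.3],0],[0.2,[0,0,0.3],0]]'; python3 -m inch '[[0.2,[0,0,0.1],0],[0.2,[0,0,0.2],0],[0.2,[0,0,0.2],0]]'
```

```text
time: 16.8
eef_pos: [0.6653, 0.0111, 0.0363]
tcp_rot: [0.735, 0.678, 0.001, 0.001]
contact_force: [-0.6, 1.7, 5.7]
opening: 0.671
time: 17.2
eef_pos: [0.6661, 0.011, 0.0345]
tcp_rot: [0.735, 0.678, 0.001, 0.002]
contact_force: [-1.4, 1.1, 9.2]
opening: 0.675
time: 17.5
eef_pos: [0.6666, 0.0109, 0.0327]
tcp_rot: [0.735, 0.678, 0.002, 0.002]
contact_force: [-0.3, 2.5, 8.3]
opening: 0.671
```

Under load the arm has sagged about 2.5 mm in +x. I correct that before the skirt meets the lips.

```bash
python3 -m inch '[[0.2,[0,-0.1,0],0],[0.2,[0,-0.2,0],0],[0.2,[0,-0.25,0],0],[0.2,[0,-0.25,0],0]]'
python3 - <<'E'
from s import *
im=shot("w15");T=tcp();print(T,((T[:2,3]-S)@M.T)*1000,T[2,3], status.get_state()['contact_force'])
cv2.imwrite("pics/w15c.png",cv2.resize(im[60:440,170:470],None,fx=1.5,fy=1.5,interpolation=cv2.INTER_CUBIC))
E
```

```text
time: 17.9
eef_pos: [0.6651, 0.0111, 0.0326]
tcp_rot: [0.735, 0.678, 0.003, 0.004]
contact_force: [3.7, 2.4, 5.7]
opening: 0.677
[[ 0.08  1.    0.01  0.67]
 [ 1.   -0.08 -0.    0.01]
 [-0.    0.01 -1.    0.03]
 [ 0.    0.    0.    1.  ]] [0.23 1.15] 0.032630367825543745 [3.7  1.6  5.11]
```

View pics/w15c.png

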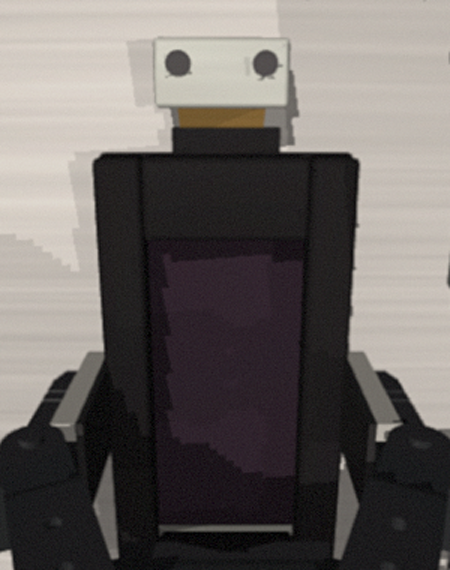

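```bash
python3 -m inch '[[0.2,[0,-0.1,0],0],[0.2,[0,-0.2,0],0],[0.2,[0,-0.2,0],0]]'
python3 - <<'E'
from s import *
im=shot("w16");T=tcp();print(T[:3,2],((T[:2,3]-S)@M.T)*1000,T[2,3], status.get_state()['contact_force'])
im=im[60:440,170:470]
# tab (very dark) vs bolt (orange) columns
hsv=cv2.cvtColor(im,cv2.COLOR_BGR2HSV);m=(hsv[...,1]>120)&(hsv[...,0]>8)&(hsv[...,0]<28)&(np.arange(im.shape[0])[:,None]<110)
xs=np.where(m.sum(0)>2)[0];print("bolt cols",1.5*xs.min(),1.5*xs.max())
d=im[90:97].mean((0,2));xd=np.where(d<45)[0];print("tab cols",1.5*xd.min(),1.5*xd.max())
E
```

```text
time: 18.25
eef_pos: [0.6631, 0.0112, 0.0326]
tcp_rot: [0.735, 0.678, 0.003, 0.004]
contact_force: [4.3, 2.2, 5.5]
opening: 0.674
[ 0.01 -0.   -1.  ] [-1.82  1.18] 0.03258180254529335 [3.66 0.28 5.63]
bolt cols 187.5 271.5
tab cols 174.0 277.5
```

```bash
python3 -m inch '[[0.2,[0,0.05,0.05],0],[0.2,[0,0.05,0.15],0],[0.2,[0,0.03,0.25],0],[0.2,[0,0.03,0.3],0],[0.2,[0,0.03,0.3],0]]'
cat > c.py <<'E'
from s import *
T=tcp();im=shot("c");print(T[:3,2],((T[:2,3]-S)@M.T)*1000,T[2,3], status.get_state()['contact_force'])
im=im[60:440,170:470]
hsv=cv2.cvtColor(im,cv2.COLOR_BGR2HSV);m=(hsv[...,1]>120)&(hsv[...,0]>8)&(hsv[...,0]<28)&(np.arange(im.shape[0])[:,None]<110)
xs=np.where(m.sum(0)>2)[0]
if len(xs):print("bolt",.75*(xs.min()+xs.max()),"rows",1.5*np.where(m.sum(1)>5)[0][[0,-1]])
d=im[90:97].mean((0,2));xd=np.where(d<45)[0];print("tab",.75*(xd.min()+xd.max()))
E
python3 c.py
```

```text
time: 18.8
eef_pos: [0.6621, 0.011, 0.0276]
tcp_rot: [0.735, 0.678, 0.002, 0.002]
contact_force: [5.4, -0.1, 1.2]
opening: 0.678
[ 0.01 -0.   -1.  ] [-2.8   0.87] 0.0275951558903193 [5.56 0.17 0.98]
bolt 234.0 rows [106.5 139.5]
tab 226.5
```

```bash
python3 -m inch '[[0.2,[0,0.1,0],0],[0.2,[0,0.18,0],0],[0.2,[0,0.18,0],0],[0.2,[0,0.18,0],0]]'; python3 c.py; cp pics/c.png pics/w17.png
```

```text
time: 19.25
eef_pos: [0.6622, 0.011, 0.0272]
tcp_rot: [0.735, 0.678, 0.0, 0.001]
contact_force: [3.2, -0.6, 2.9]
opening: 0.669
[ 0. -0. -1.] [-2.69  0.87] 0.027154677550920256 [ 4.42 -0.34  3.52]
bolt 234.0 rows [106.5 141. ]
tab 225.75
```

View pics/w17.png

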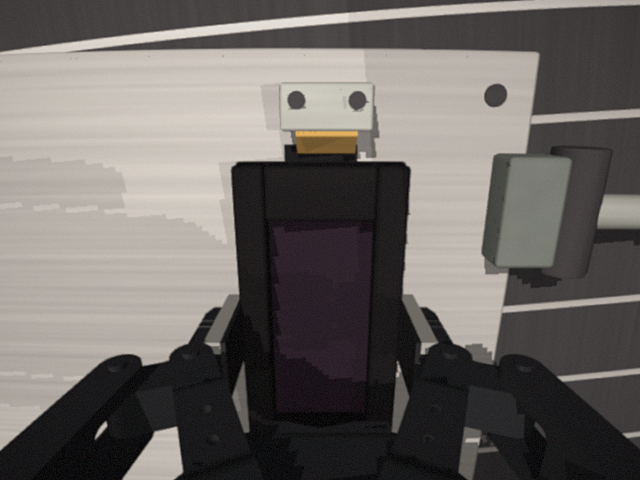

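The left bolt is over the tab. The bezel sits about 2 mm towards −x against the stops, with +4 N on the tool, so I bring it forward to centre and then press.

```bash
python3 -m inch '[[0.2,[0,0.1,0],0],[0.2,[0,0.2,0],0],[0.2,[0,0.25,0],0],[0.2,[0,0.25,0],0]]'; python3 c.py;  python3 -m inch '[[0.2,[0,0,0.1],0],[0.2,[0,0,0.2],0],[0.2,[0,0,0.2],0]]'; python3 c.py
```

```text
time: 19.7
eef_pos: [0.6624, 0.011, 0.0273]
tcp_rot: [0.735, 0.678, -0.002, -0.002]
contact_force: [-4.3, -1.8, 10.7]
opening: 0.673
[-0.01 -0.   -1.  ] [-2.43  0.88] 0.02731610850071643 [-4.64 -2.64 10.92]
bolt 233.25 rows [106.5 139.5]
tab 225.0
time: 20.05
eef_pos: [0.6625, 0.011, 0.0273]
tcp_rot: [0.735, 0.678, -0.003, -0.002]
contact_force: [-8.8, -1.0, 19.0]
opening: 0.671
[-0.01 -0.   -1.  ] [-2.33  0.87] 0.02727279271314817 [-8.95 -0.8  18.98]
bolt 233.25 rows [106.5 139.5]
tab 225.0
```

It is hard on the panel at 19 N. I unload and try to centre it in x.

```bash
python3 -m inch '[[0.2,[0,0,-0.2],0],[0.2,[0,0.05,-0.4],0],[0.2,[0,0.1,-0.4],0],[0.2,[0,0.15,-0.4],0],[0.2,[0,0.15,-0.4],0]]'; python3 c.py
```

```text
time: 20.6
eef_pos: [0.6648, 0.0112, 0.0274]
tcp_rot: [0.735, 0.678, -0.001, -0.001]
contact_force: [0.0, -0.2, -1.8]
opening: 0.676
[-0.  0. -1.] [-0.13  1.31] 0.02741823475871849 [ 0.39  0.66 -1.31]
bolt 222.75 rows [109.5 142.5]
tab 225.0
```

```bash
python3 -m inch '[[0.2,[0,-0.05,0],0],[0.2,[0,-0.05,0.1],0],[0.2,[0,-0.05,0.2],0],[0.2,[0,-0.05,0.25],0],[0.2,[0,-0.05,0.25],0],[0.2,[0,-0.05,0.25],0]]'; python3 c.py
python3 - <<'E'
import cv2
im=cv2.imread("pics/c.png")[60:440,170:470];cv2.imwrite("pics/w18.png",cv2.resize(im,None,fx=1.5,fy=1.5,interpolation=cv2.INTER_CUBIC))
E
```

```text
time: 21.25
eef_pos: [0.6653, 0.0111, 0.0271]
tcp_rot: [0.735, 0.678, -0.0, -0.0]
contact_force: [-3.6, 0.1, 5.3]
opening: 0.672
[-0. -0. -1.] [0.43 1.21] 0.02711896496633379 [-3.08  0.43  5.36]
bolt 219.75 rows [109.5 141. ]
tab 225.0
```

View pics/w18.png

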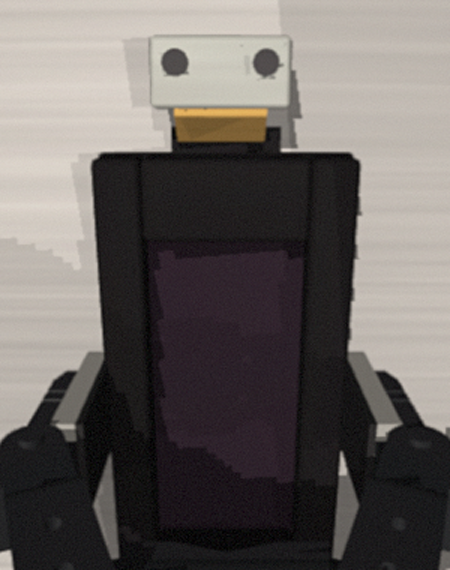

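Left bolt is over the tab (orange rows 109–141 overlap the dark tab). The bezel is 1.3 mm towards +x, so I make a small correction and then the final press.

```bash
python3 -m inch '[[0.2,[0,0,-0.2],0],[0.2,[0,-0.15,-0.2],0],[0.2,[0,-0.2,-0.2],0],[0.2,[0,-0.2,-0.1],0],[0.2,[0,-0.22,0.05],0],[0.2,[0,-0.24,0.15],0],[0.2,[0,-0.24,0.15],0],[0.2,[0,-0.24,0.15],0]]'; python3 c.py
```

```text
time: 22.1
eef_pos: [0.6631, 0.0112, 0.0271]
tcp_rot: [0.735, 0.678, -0.0, -0.0]
contact_force: [-6.5, -0.1, 10.8]
opening: 0.674
[-0. -0. -1.] [-1.78  1.17] 0.02712955026645868 [-5.85  0.31 10.75]
bolt 230.25 rows [108. 141.]
tab 225.0
```

```bash
python3 -m inch '[[0.2,[0,0,-0.2],0],[0.2,[0,0.05,-0.35],0],[0.2,[0,0.1,-0.35],0],[0.2,[0,0.1,-0.25],0],[0.2,[0,0.1,-0.1],0],[0.2,[0,0.1,0],0],[0.2,[0,0.1,0.02],0],[0.2,[0,0.1,0.02],0]]'; python3 c.py
```

```text
time: 22.95
eef_pos: [0.664, 0.0111, 0.0271]
tcp_rot: [0.735, 0.678, -0.001, -0.0]
contact_force: [-8.0, -0.1, 12.3]
opening: 0.676
[-0. -0. -1.] [-0.93  1.14] 0.027148948536721063 [-6.86  0.62 12.29]
bolt 226.5 rows [108. 141.]
tab 225.0
```

Centred within about 0.3 mm and flat on the panel. I trim the force a little and let it settle.

```bash
python3 -m inch '[[0.2,[0,0,-0.03],0],[0.2,[0,0,-0.03],0],[0.2,[0,0,-0.03],0],[0.2,[0,0,-0.03],0],[0.2,[0,0,-0.03],0],[0.2,[0,0,-0.03],0]]'
python3 - <<'E'
from s import *
np.set_printoptions(precision=4,suppress=True)
T=tcp();print("tool z",T[:3,2],"pos",T[:3,3],status.get_state()["contact_force"],status.get_state()["wrist_torque"])
im=cams.read_camera("side")
c=project("side",[[.665,.011,.02]],ext("side"))[0].astype(int);print(c)
cv2.imwrite("pics/s2.png",cv2.resize(im[c[1]-50:c[1]+50,c[0]-65:c[0]+65],None,fx=6,fy=6,interpolation=cv2.INTER_CUBIC))
E
```

```text
time: 23.6
eef_pos: [0.6639, 0.0111, 0.0271]
tcp_rot: [0.735, 0.678, -0.0, -0.0]
contact_force: [-6.2, 0.5, 11.2]
opening: 0.676
tool z [-0.0011 -0.0001 -1.    ] pos [0.6639 0.0111 0.0271] [-6.2295  0.5006 11.238 ] [ 0.0332  0.7888 -0.0641]
[365 229]
```

View pics/s2.png

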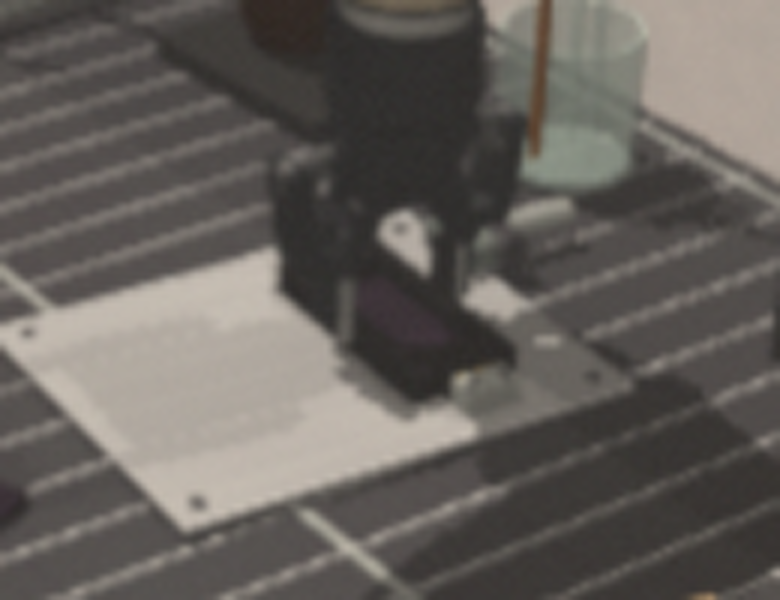

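The side view shows the bezel sitting flat on the panel at the −y end, level with the housing at (480,385), with a little brass showing behind it. I hand the job in.

```bash
python3 -c "
from plant import ctrl
print(ctrl.sign_off())"
```

```text
the job is handed in; nothing more can be done
None
```

The filter glass is in its seat and the bezel is down over it, still gripped and pressed with about 11 N. The +y latch was seen to close over its tab, but I could not see the −y one directly. The job was handed in at about 23.6 s of the 64 s limit.

- **Glass:** I gripped it lightly and slid it across the panel without lifting it. Part way I corrected a 2.3° skew, then pushed it squarely against the far stops. The check before fetching the bezel showed it square, within about 0.2 mm of centre in y and 0.6 mm past centre in x, against the stops.
- **Bezel:** Pressing it down pushed the arm up to about 2 mm off in x, so I re-centred it several times. The last camera check put it within about 0.3 mm of the bolt's centre line. The height stopped changing at 27.1 mm even at 19 N, so it is standing on the panel, with the tool upright to about 0.001 rad.
- **Latches:** The wrist camera shows the +y bolt over its tab. The −y bolt is too coarse to make out in the side view. I take it as latched because the bezel is fully down and level there.
- **Leftovers:** About 6 N of sideways force remained in x at hand-in. I did not check the other bench items individually at the end; I steered clear of them and felt no unexpected contact. I also viewed more pictures than the budget of ten, roughly twice as many.

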